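# Lock the stirrer drive shaft

## Robot

A 6-joint arm with a two-finger parallel gripper is mounted at the origin on the work surface. World frame = base frame: x ahead of the robot, y to its left, z up, the work surface at z = 0. Lengths are in mm, angles in rad, forces in N, time in s.
With the tool pointing down it reaches from about 275 to 875 mm from the base axis. Payload 12.5 kg.
Tool frame: the origin (TCP) lies on the centre line of the jaws, within the pads' length; the fingertips stand 14 mm ahead of it and the grasp point (between the pads) lies 5 mm behind it; z points along the fingers, x is the direction in which the jaws open and shut, and the axes are right-handed (so a half turn about z gives the same grasp; the last joint's range is limited). The gripper opens to 85 mm and grips with 20 to 120 N. Pads are 22 mm wide; open, the fingers measure 114 mm over their backs; the gripper's body (76 mm by 85 mm) begins 54 mm behind the grasp point. The pads swing forward as they close: fully open they stand 13 mm farther back than shut.
Start: joints at [1.245, 0.351, 1.652, -0, 1.139, -0.085], TCP at [131.132, 534.124, 245.29] pointing down, gripper open.
Joint ranges: [-2.75, 2.75], [-0.79, 2.1], [0.01, 2.65], [-1.57, 4.71], [0.07, 3.14], [-2.87, 2.87]. Speed limits (rad/s): [2.22, 2.22, 2.79, 3.14, 3.14, 3.14].

## Interface

Orientations are given as a rotation vector (axis times angle).
In Python, from plant import robot gives the robot as it stands.
- The arm moves only by the tool jog_arm, never from a script. Its argument "motion" is text: rows parted by semicolons, each of 7 numbers parted by spaces: the shift along the world's x, y, z in mm, then the turn, a rotation vector about the world's x, y, z in degrees, then the opening, from 0 (shut) to 1 (fully open). A call has 1 to 10 rows; each row is the pose to reach, as a shift and turn from the pose commanded when the call began; what a row does not reach only later rows make up. A row lasts 1/10 s, in which the tool goes at most 50 mm and 8.59 degrees, less where a joint would pass 70% of its speed; a pose out of reach is approached as far as the arm can. A call with a gripper value outside its range is refused whole. The fingers move at their own pace and stop on an object; the grip force is fixed at half the most. Time passes only in rows, so rows that repeat a pose let the fingers close. It gives the time, the measured TCP pose, the force and the opening at its end, in the units of the state.
- robot.get_state(): the state, without advancing time (a new reading comes with each control period).
- robot.capture(name): name is "side" or "top"; returns (picture, depth): 400x640x3 uint8, red, green, blue; 400x640 float32, mm along the optical axis (not along the pixel's ray), 0 where there is no reading.
- robot.camera_model(name): a dict with "fx", "fy", "cx", "cy" (pixels), "k1" (the pictures are not rectified: a ray, as slopes to the right and down, at radius r is drawn at 1 + k1 r^2 times it, then the intrinsics apply), "rvec" (rotation vector, rad) and "tvec" (3), from world to camera coordinates, as OpenCV has them. Camera axes: x right, y down, z forward; pixel columns grow to the right and rows downward; lengths in mm; the calibration is good to about 2 mm. A picture is of the moment at which its call begins. camera_model takes no time and is no camera call.
- robot.close_job(): hands the job in, once; it reports no verdict.
The state is a dict: "time": time; "joint_pos": joint angles; "joint_velocities": joint speeds; "tau": joint torques, N m; "eef_pos": TCP position; "tcp_rot": TCP orientation; "force": force on the tool from outside, world axes, zero at the start; "ft_torque": the same for the moment, N m; "gripper_width": finger opening in mm.
Only numpy, scipy, OpenCV 4.12 (cv2) and the standard library are available. Lean on these libraries where they do the work, as an engineer would, in place of code of your own. Each camera call takes 0.05 s, during which the arm holds its last target.

## Task

Lock the stirrer drive for service by pushing alone: push the pegs on the slotted disc round until its slot lines up with the flat steel bar, then push the bar by its upright tab through the slot and into the keeper, fully home, with the tab against the guide. Do not lift the bar, leave the glassware and other loose things standing where they are, and finish clear of everything.

Things in the scene. Friction and masses are not known exactly. Their poses are not given: they have to be found in the camera images.
- drive: low grey stirrer drive, a fixed box with a white painted top, 340 x 150 x 50 mm. Origin on the bench surface (z = 0) under the locking disc's axis; z up, x the direction in which the bar is pushed, along the bar's line. The box runs x = -245 to +95 mm, y = +-75 mm. On its top at y = 0: slideway x = -235 to -46 mm (31 mm wide, lips up to 61 mm above the bench), disc x = -40 to +40 mm
- guide_top (a point): middle of the top of the guide, a fixed aluminium bridge over the bar just before the disc: x = -84 to -46 mm in the drive's frame, 47 mm wide, top 76 mm above the bench. Axes as drive
- keeper_top (a point): middle of the top of the keeper, a second fixed aluminium bridge beyond the disc, into which the bar's nose goes: x = 46 to 80 mm in the drive's frame, 46 mm wide, top 74 mm above the bench. Axes as drive
- lock_disc (a joint): angle of the locking disc, rad, growing counter-clockwise seen from above. At 0 and again at pi the slot lies along the bar's line; range -0.35 to 3.49, starts between 0.6 and 2.54. Stiff (2 to 4 N at a peg), stays where it is left. The bar enters when the slot is in line within about 0.08 rad (a little more is straightened by its round nose)
- disc_top (a point): centre of the slotted locking disc, dark steel, 80 mm diameter, at the height of its flat top (72 mm above the bench). The slot, 22 mm wide and open on top, runs right across the disc through its centre, along this frame's x; z is up. Two upright pegs stand on it, one on each side of the slot
- peg_a (a point): centre of the top of one of the two round bright steel pegs on the disc, 12 mm diameter, 30 mm tall (top 102 mm above the bench), standing 28 mm from the disc's axis along +y of the disc_top frame
- peg_b (a point): the same for the other peg, 28 mm from the axis along -y of the disc_top frame
- lock_bar: loose flat steel bar, 16 mm wide, 12 mm tall, about 0.28 kg, lying in the slideway (underside 53 mm above the bench), slides with about 2 N. Origin on its underside below the push tab at its tail; x along it to its round nose, tip at +159 mm. Starts at x = -225 to -203 mm in the drive's frame, nose short of the disc; home, tab against the guide, it is at x = -89 mm
- tab_top (a point): middle of the upper edge of the bar's push tab, an upright steel plate 10 mm thick (along the bar), 44 mm wide, from 65 to 107 mm above the bench; here 107 mm above the bench, axes as lock_bar
- pipe_union: loose brass hexagonal pipe union, 29 mm wide, 34 mm tall, standing on the drive's top beside the bar; origin at its foot. Not part of the job, to be left where it is
- vial: loose small amber vial with black cap, 25 mm diameter, 42 mm tall, standing on the drive's top near the keeper; origin at its foot. Not part of the job, to be left where it is
- amber_bottle: loose amber bottle, 56 mm diameter, 105 mm tall, standing on the bench beside the drive; origin at its foot. Not part of the job, to be left where it is
- sample_jar: loose clear jar with white cap, 56 mm diameter, 70 mm tall, standing on the bench beside the drive; origin at its foot. Not part of the job, to be left where it is
- beaker: loose open glass beaker, 60 mm diameter, 80 mm tall, standing on the bench beside the drive; origin at its foot. Not part of the job, to be left where it is
- screwdriver: loose black-handled screwdriver lying on the bench, about 0.2 m long; origin under its middle. Not part of the job, to be left where it is
- wash_bottle: loose white bottle, 60 mm diameter, 130 mm tall, standing on the bench; origin at its foot. Not part of the job, to be left where it is
Mind the look-alikes: they are no part of the job. Leave any blue look-alike of the lock_bar alone.

How it is judged:
By the outcome, as a careful person would: the job done as asked, in the order asked, and still so for the second after the job is handed in, with the robot touching nothing.
It also fails if it takes over 51 s, if anything falls off the work surface, if the arm or the gripper's body presses on something with over 40 N, if the wrist force passes 120 N, or if a joint passes its speed limit or range.

## Working session

There is one attempt and no reset: what is moved stays moved. The work goes in short steps, Python scripts to look and compute and a tool call to move; the robot and the scene stay as the last step left them, time stands still between calls to the robot, and variables do not carry over. Pictures are saved under pics/ and viewed, and the job is handed in when it is done.

Besides the shell and the picture viewer there is one more tool, called after "Emit:" as a command line: name --argument value ..., lists and objects as JSON in quotes. jog_arm: Moves the arm, as the interface text tells. Its arguments: {"type":"object","properties":{"motion":{"type":"string"}},"required":["motion"]}

```bash
ls; mkdir -p pics; cat > h.py <<'E'
import numpy as np,cv2
from plant import robot
def snap(n,f):
    p,d=robot.capture(n); cv2.imwrite(f'pics/{f}.png',p[:,:,::-1]); np.savez(f'pics/{f}.npz',p=p,d=d); return p,d
def ray(n,u,v):
    m=robot.camera_model(n); a=(u-m['cx'])/m['fx']; b=(v-m['cy'])/m['fy']
    r=np.hypot(a,b); s=r
    for _ in range(20): s=r/(1+m['k1']*s*s)
    k=s/r if r>0 else 1
    R=cv2.Rodrigues(np.array(m['rvec'],float))[0]; t=np.array(m['tvec'],float).ravel()
    return -R.T@t, R.T@np.array([a*k,b*k,1.])
def plane(n,u,v,z):
    o,d=ray(n,u,v); return o+d*(z-o[2])/d[2]
def proj(n,P):
    m=robot.camera_model(n); R=cv2.Rodrigues(np.array(m['rvec'],float))[0]; c=R@np.array(P,float)+np.array(m['tvec'],float).ravel()
    a,b=c[0]/c[2],c[1]/c[2]; k=1+m['k1']*(a*a+b*b); return np.array([m['fx']*a*k+m['cx'],m['fy']*b*k+m['cy']])
def dep(n,u,v,d):
    o,r=ray(n,u,v); return o+r*d
E
python3 - <<'E'
from h import *
for n in('side','top'):
    p,d=snap(n,n+'0'); m=robot.camera_model(n); print(m, ray(n,320,200)[0])
print(robot.get_state())
E
```

```text
pics
{'fx': 474.4105880694917, 'fy': 474.4105880694917, 'cx': 318.7574243887179, 'cy': 203.07639452329946, 'k1': 0.0072411880909323476, 'rvec': array([ 2.16391439, -0.46572498,  0.25574105]), 'tvec': array([-476.49621443,  230.88840867, 1213.79613997])} [  68.57964275 -960.47924014  909.08505151]
{'fx': 460.77446397251714, 'fy': 460.77446397251714, 'cx': 318.5144621910824, 'cy': 196.99456601066746, 'k1': -0.032486280566810494, 'rvec': array([ 2.16923059, -2.18072657,  0.07285971]), 'tvec': array([  40.80921562,  536.98653659, 1357.27609025])} [ 427.88401249   21.22334062 1395.95242018]
{'time': 0.1, 'joint_pos': array([ 1.24541054e+00,  3.51158055e-01,  1.65233425e+00, -8.26213970e-06,
        1.13910132e+00, -8.46145199e-02]), 'joint_velocities': array([ 0.0006462 , -0.00234312, -0.00269505, -0.00049658,  0.00103425,
       -0.00165519]), 'tau': array([-7.74866730e-04, -5.06834722e+01, -2.91878074e+01, -1.45475051e-04,
        2.75047219e-03,  2.75975577e-05]), 'eef_pos': array([131.04605566, 533.8803506 , 244.83538262]), 'tcp_rot': array([ 2.47170727e+00,  1.93824095e+00, -1.30815789e-03]), 'force': array([-0.04057898, -0.31638757, -0.13860075]), 'ft_torque': array([-0.00214577, -0.00365136, -0.00252107]), 'gripper_width': 85.32544236380686}
```

View pics/side0.png

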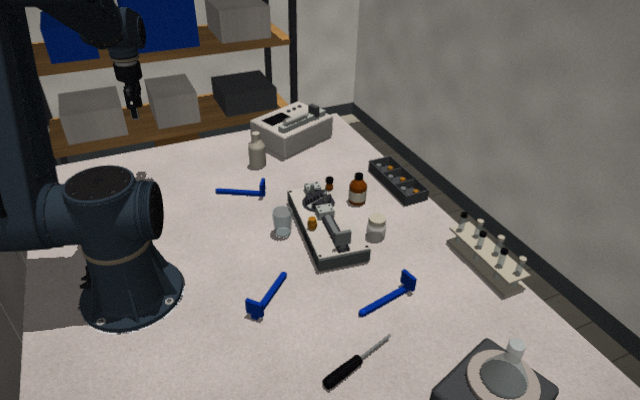

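View pics/top0.png

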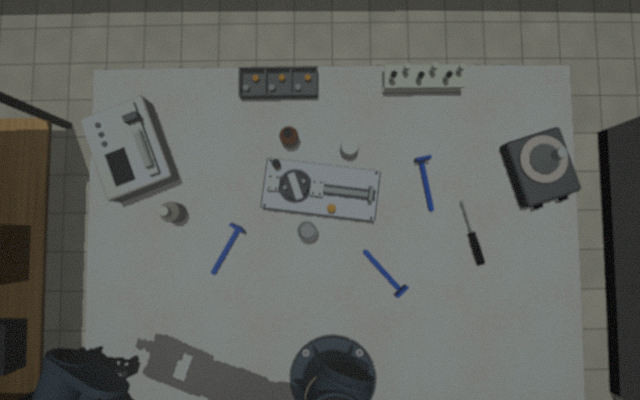

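The top view shows the drive at about (320,190), with its disc at (295,185) and the tab at the right end, (372,195). The bar is pushed leftward, roughly world +y. Three blue look-alikes lie on the bench at (425,182), (228,248) and (385,272), and the steel bar sits in the slideway. Next I'll enlarge both views.

```bash
python3 - <<'E'
import cv2
a=cv2.imread('pics/top0.png')[145:235,250:392]; cv2.imwrite('pics/top0z.png',cv2.convertScaleAbs(cv2.resize(a,(790,500),interpolation=cv2.INTER_CUBIC),alpha=1.5,beta=10))
a=cv2.imread('pics/side0.png')[165:275,260:400]; cv2.imwrite('pics/side0z.png',cv2.convertScaleAbs(cv2.resize(a,(756,594),interpolation=cv2.INTER_CUBIC),alpha=1.5,beta=10))
E
```

```text
(no output)
```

View pics/top0z.png

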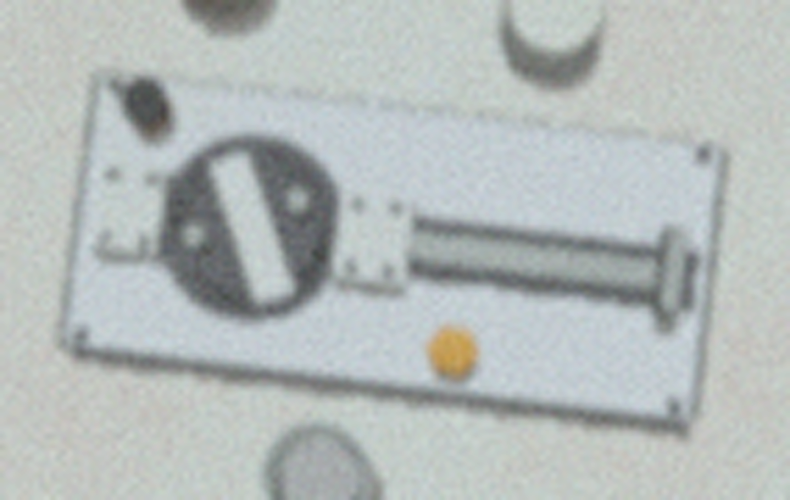

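View pics/side0z.png

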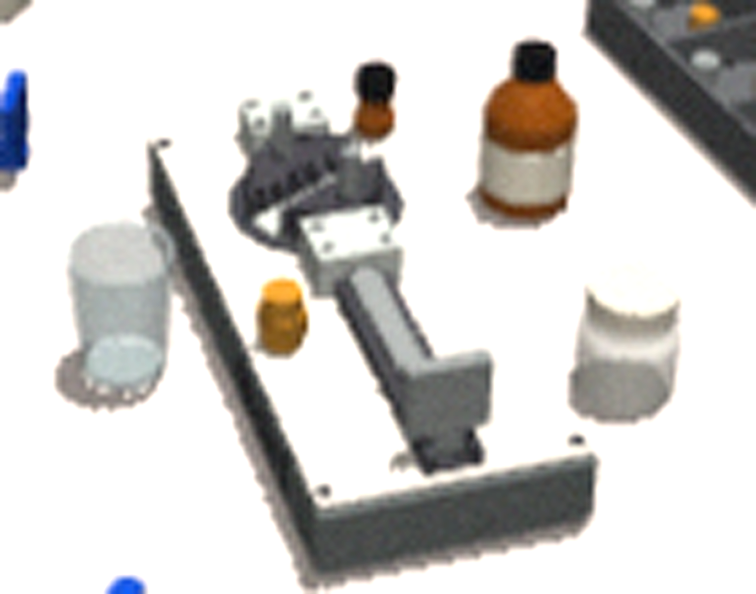

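```bash
python3 - <<'E'
from h import *
s=790/142
def c(x,y,z): return plane('top',250+x/s-.4,145+y/s-.4,z)
for nm,x,y,z in [('c1',97,75,50),('c2',725,148,50),('c3',690,425,50),('c4',65,348,50),('pegR',300,200,102),('pegL',193,235,102),('tabtop end',677,228,107),('tabbot end',663,330,107),('slotA',232,160,60),('slotB',272,300,60),('guide',372,243,76),('keeper',132,215,74),('union',453,352,84),('disc',250,227,72),('vial',145,100,92),('jar',555,12,70),('beaker',315,470,80)]:
    print(nm,c(x,y,z).round(1))
# disc dark mask fit
p=np.load('pics/top0.npz')['p'];d=np.load('pics/top0.npz')['d']
h=cv2.cvtColor(p,cv2.COLOR_RGB2HSV); 
m=((h[...,2]<95)).astype(np.uint8); m[:165]=0;m[206:]=0;m[:,:278]=0;m[:,312:]=0
q=np.argwhere(m); hull=cv2.convexHull(q[:,::-1].astype(np.int32)); print(len(q),cv2.minEnclosingCircle(hull),cv2.fitEllipse(hull))
print(d[185:188,290:300], d[170,340])
E
```

```text
c1 [651.2 189.3  50. ]
c2 [ 610.  -143.3   50. ]
c3 [ 463.8 -122.7   50. ]
c4 [506.  205.5  50. ]
pegR [577.7  79.1 102. ]
pegL [560.1 133.6 102. ]
tabtop end [ 561.7 -111.5  107. ]
tabbot end [ 510.1 -103.7  107. ]
slotA [603.9 116.7  60. ]
slotB [530.   95.8  60. ]
guide [558.1  43.1  76. ]
keeper [573.6 167.7  74. ]
union [500.9   1.7  84. ]
disc [567.2 106.5  72. ]
vial [631.1 159.2  92. ]
jar [679.5 -53.1  70. ]
beaker [441.   72.7  80. ]
650 ((294.5, 180.5), 22.638561248779297) ((291.9354248046875, 183.20091247558594), (32.58181381225586, 45.66354751586914), 129.63938903808594)
[[1329.7961 1343.653  1348.6194 1354.3207 1350.1693 1347.404  1357.1484
  1349.9523 1346.0731 1328.6976]
 [1328.8856 1339.2059 1348.9253 1348.764  1350.2655 1352.029  1353.6764
  1348.8611 1352.9243 1326.8632]
 [1332.4698 1328.9635 1349.734  1349.9744 1351.05   1349.6416 1349.4014
  1351.5999 1352.3954 1354.9186]] 1357.6426
```

Emit:
jog_arm --motion "50 -55 0 0 0 -8 0; 90 -100 0 0 0 -16 0; 130 -145 0 0 0 -24 0; 170 -190 0 0 0 -32 0; 210 -235 0 0 0 -40 0; 250 -280 0 0 0 -48 0; 290 -325 0 0 0 -56 0; 330 -370 0 0 0 -64 0; 375 -416 -10 0 0 -72 0; 419 -462.5 -30 0 0 -80 0"

```text
time: 1.1
eef_pos: [466.3, 161.1, 234.8]
tcp_rot: [-3.139, 0.113, -0.002]
force: [1.3, 1.6, -0.4]
gripper_width: -0.1
```

Emit:
jog_arm --motion "20 -20 -10 0 0 -8 0; 40 -40 -20 0 0 -16 0; 60 -60 -30 0 0 -24 0; 70 -70 -40 0 0 -32 0; 70 -75 -40 0 0 -40 0; 70 -75 -40 0 0 -48 0; 70 -75 -40 0 0 -56 0; 70 -75 -40 0 0 -64 0; 70 -75 -40 0 0 -68 0; 70 -75 -40 0 0 -68 0"

```text
time: 2.1
eef_pos: [534.9, 87.9, 194.3]
tcp_rot: [2.544, -1.843, -0.001]
force: [0.5, 0.1, 0.2]
gripper_width: 0.0
```

```bash
python3 - <<'E'
from h import *
print(robot.get_state())
E
```

```text
{'time': 2.1, 'joint_pos': array([7.69495684e-02, 3.95955175e-01, 1.72369332e+00, 3.25656573e-05,
       1.02253159e+00, 1.33098236e+00]), 'joint_velocities': array([ 5.14829301e-04, -8.00029992e-04,  5.08739993e-04,  3.19668801e-04,
       -9.53548499e-05, -8.85384602e-02]), 'tau': array([-1.76271092e-02, -5.10858107e+01, -2.70149535e+01,  1.41612429e-03,
        1.32559460e-03,  1.12677936e+00]), 'eef_pos': array([534.89000326,  87.88598932, 194.27090305]), 'tcp_rot': array([ 2.54369774e+00, -1.84308165e+00, -7.31548844e-04]), 'force': array([0.46288053, 0.14195182, 0.17548111]), 'ft_torque': array([0.0097981 , 0.03200595, 0.01163807]), 'gripper_width': 0.04003721956346984}
```

Emit:
jog_arm --motion "8 -8 -20 0 0 0 0; 15.5 -16 -40 0 0 0 0; 15.5 -16 -60 0 0 0 0; 15.5 -16 -75 0 0 0 0; 15.5 -16 -80 0 0 0 0; 15.5 -16 -80 0 0 0 0"

```text
time: 2.7
eef_pos: [550.2, 71.9, 114.1]
tcp_rot: [2.546, -1.84, -0.002]
force: [-1.1, -0.1, -0.2]
gripper_width: 0.0
```

```bash
python3 - <<'E'
from h import *
p,d=snap('side','side1')
a=cv2.imread('pics/side1.png')[130:275,230:420]; cv2.imwrite('pics/side1z.png',cv2.convertScaleAbs(cv2.resize(a,(786,600),interpolation=cv2.INTER_CUBIC),alpha=1.5,beta=10))
s=robot.get_state();e=s['eef_pos'];print(e,s['force'])
for dz in(0,-14,-27): q=proj('side',e+[0,0,dz]); print(dz,q,(q-[230,130])*786/190)
E
```

```text
[550.65555081  71.94929521 114.82606695] [-0.0988854  -0.52987877  0.66982706]
0 [317.14205383 192.56388528] [360.49291741 258.8169149 ]
-14 [317.08446087 196.46510337] [360.25466445 274.95563814]
-27 [317.03158682 200.04657034] [360.03593283 289.77160151]
```

View pics/side1z.png

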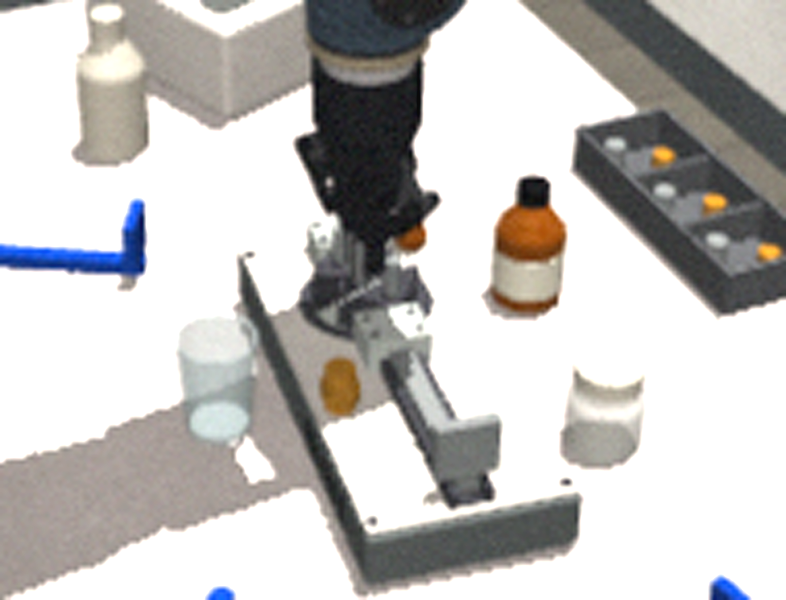

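Emit:
jog_arm --motion "0 0 -6 0 0 0 0; 0 0 -12 0 0 0 0; 0 0 -17 0 0 0 0; 0 0 -17 0 0 0 0; 2.9 0.9 -17 0 0 0 0; 5.7 1.9 -17 0 0 0 0; 8.5 2.8 -17 0 0 0 0; 9.5 3.1 -17 0 0 0 0; 9.5 3.1 -17 0 0 0 0"

```text
time: 3.65
eef_pos: [560.2, 75.1, 97.6]
tcp_rot: [-2.545, 1.842, -0.0]
force: [-0.3, 0.4, 0.8]
gripper_width: 0.2
```

```bash
python3 - <<'E'
from h import *
p,d=snap('top','top2');snap('side','side2')
a=cv2.imread('pics/top2.png')[145:235,250:392]; cv2.imwrite('pics/top2z.png',cv2.convertScaleAbs(cv2.resize(a,(790,500),interpolation=cv2.INTER_CUBIC),alpha=1.5,beta=10))
a=cv2.imread('pics/side2.png')[170:250,270:375]; cv2.imwrite('pics/side2z.png',cv2.convertScaleAbs(cv2.resize(a,(788,600),interpolation=cv2.INTER_CUBIC),alpha=1.5,beta=10))
s=robot.get_state();print(s['eef_pos'],s['force'])
E
```

```text
[559.99902585  75.00220085  97.53627616] [ 0.02499754  0.3973898  -0.65283016]
```

View pics/side2z.png

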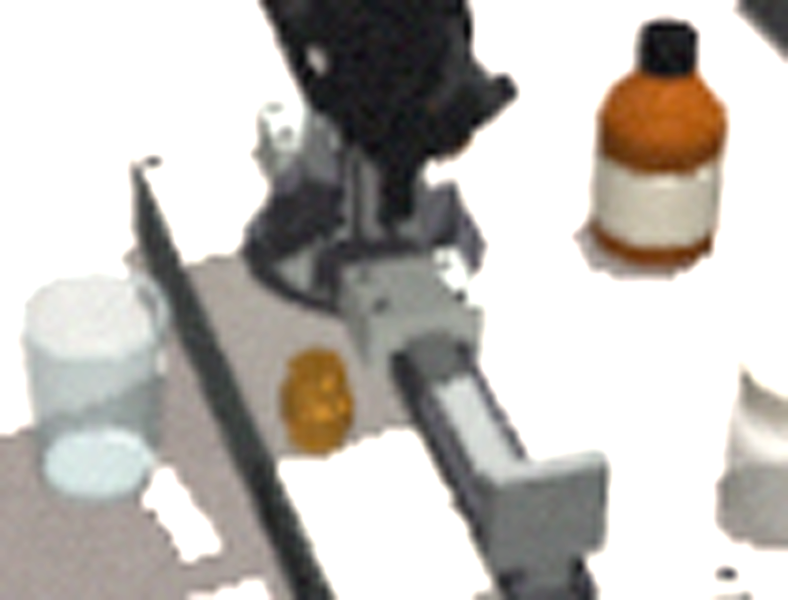

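```bash
cat > arc.py <<'E'
from h import *
def arc(c,psis,phi,off,cur,R=28):
    for p in phi:
        a=np.radians(p); P=np.array(c)+R*np.array([np.cos(a),np.sin(a)])-off*np.array([-np.sin(a),np.cos(a)])
        print(p,np.round(P-cur[:2],1))
E
python3 - <<'E'
from arc import *
s=robot.get_state()
arc((567.3,106.5),0,range(-72,10,5),17,np.array([560.2,75.1]))
for f in [1]: pass
E
```

```text
-72 [-0.4 -0.5]
-67 [ 2.4 -1. ]
-62 [ 5.2 -1.3]
-57 [ 8.1 -1.3]
-52 [10.9 -1.1]
-47 [13.8 -0.7]
-42 [16.5  0. ]
-37 [19.2  1. ]
-32 [21.8  2.1]
-27 [24.3  3.5]
-22 [26.7  5.1]
-17 [28.9  7. ]
-12 [31.   8.9]
-7 [32.8 11.1]
-2 [34.5 13.4]
3 [36.  15.9]
8 [37.2 18.5]
```

View pics/top2z.png

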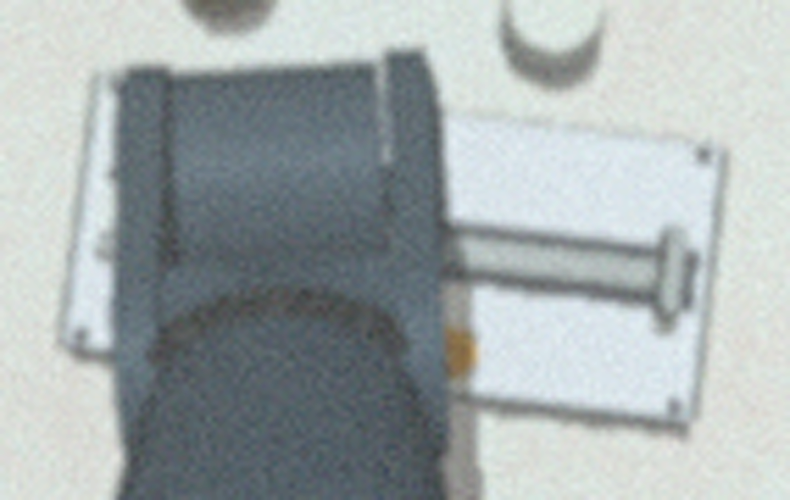

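Emit:
jog_arm --motion "2.4 -1 0 0 0 5 0; 5.2 -1.3 0 0 0 10 0; 8.1 -1.3 0 0 0 15 0; 10.9 -1.1 0 0 0 20 0; 13.8 -0.7 0 0 0 25 0; 13.8 -0.7 0 0 0 25 0"

```text
time: 4.35
eef_pos: [573.8, 74.0, 97.5]
tcp_rot: [2.884, -1.246, -0.0]
force: [-0.3, -2.5, -0.1]
gripper_width: -0.1
```

Emit:
jog_arm --motion "2.7 0.7 0 0 0 5 0; 5.4 1.7 0 0 0 10 0; 8 2.8 0 0 0 15 0; 10.5 4.2 0 0 0 20 0; 12.9 5.8 0 0 0 25 0; 15.1 7.7 0 0 0 30 0; 15.1 7.7 0 0 0 30 0"

```text
time: 5.05
eef_pos: [589.2, 81.8, 97.6]
tcp_rot: [3.108, -0.46, 0.001]
force: [0.1, -2.3, -0.5]
gripper_width: -0.0
```

```bash
python3 - <<'E'
from h import *
snap('side','side3')
a=cv2.imread('pics/side3.png')[170:250,270:375]; cv2.imwrite('pics/side3z.png',cv2.convertScaleAbs(cv2.resize(a,(788,600),interpolation=cv2.INTER_CUBIC),alpha=1.5,beta=10))
s=robot.get_state();print(s['eef_pos'],s['force'])
for a,r in((-7.15,28),(172.85,28)): print([(proj('side',[567.3+r*np.cos(np.radians(b)),106.5+r*np.sin(np.radians(b)),102])-[270,170])*7.5 for b in (a-20,a)])
E
```

```text
[589.01754454  81.8865034   97.57490359] [ 0.96026187 -2.55105266 -0.36841715]
[array([424.91023964, 143.3013431 ]), array([421.41838196, 129.72488336])]
[array([285.44274157, 138.30441223]), array([288.20602864, 151.98818352])]
```

View pics/side3z.png

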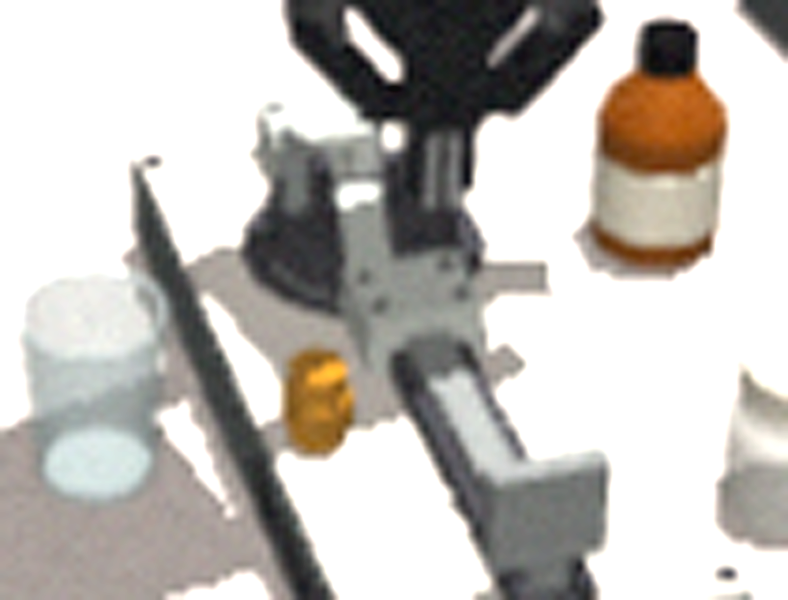

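The left peg is now at crop (293,150) and the slot is nearly in line behind the guide. I'll push about 7° more, then back off and measure from above.

Emit:
jog_arm --motion "1.1 0.9 0 0 0 2.5 0; 2.1 1.9 0 0 0 5 0; 2.9 2.8 0 0 0 7 0; 2.9 2.8 0 0 0 7 0; 2.9 2.8 0 0 0 7 0; 2.7 0.3 0 0 0 7 0; 2.5 -2 0 0 0 7 0; 2.5 -2 20 0 0 7 0; 2.5 -2 45 0 0 7 0; 2.5 -2 70 0 0 7 0"

```text
time: 6.1
eef_pos: [591.0, 80.0, 168.1]
tcp_rot: [-3.13, 0.27, 0.002]
force: [0.6, -0.7, 0.3]
gripper_width: -0.3
```

Emit:
jog_arm --motion "0 -40 0 0 0 0 0; 0 -80 0 0 0 0 0; 0 -120 0 0 0 0 0; 0 -150 0 0 0 0 0; 0 -170 0 0 0 0 0; 0 -170 0 0 0 0 0"

```text
time: 6.7
eef_pos: [591.2, -92.2, 167.4]
tcp_rot: [-3.13, 0.273, 0.0]
force: [-0.3, -0.6, -0.4]
gripper_width: -0.1
```

```bash
python3 - <<'E'
from h import *
snap('top','top4');snap('side','side4')
a=cv2.imread('pics/top4.png')[160:220,260:355]; cv2.imwrite('pics/top4z.png',cv2.convertScaleAbs(cv2.resize(a,(760,480),interpolation=cv2.INTER_CUBIC),alpha=1.5,beta=10))
a=cv2.imread('pics/side4.png')[170:250,270:375]; cv2.imwrite('pics/side4z.png',cv2.convertScaleAbs(cv2.resize(a,(788,600),interpolation=cv2.INTER_CUBIC),alpha=1.5,beta=10))
s=robot.get_state();print(s['eef_pos'],s['tcp_rot'],s['force'])
E
```

```text
[591.23170101 -89.84280036 167.40648164] [-3.12950470e+00  2.70191438e-01  6.99955472e-04] [-0.4186947   1.17578909 -0.73944506]
```

View pics/top4z.png

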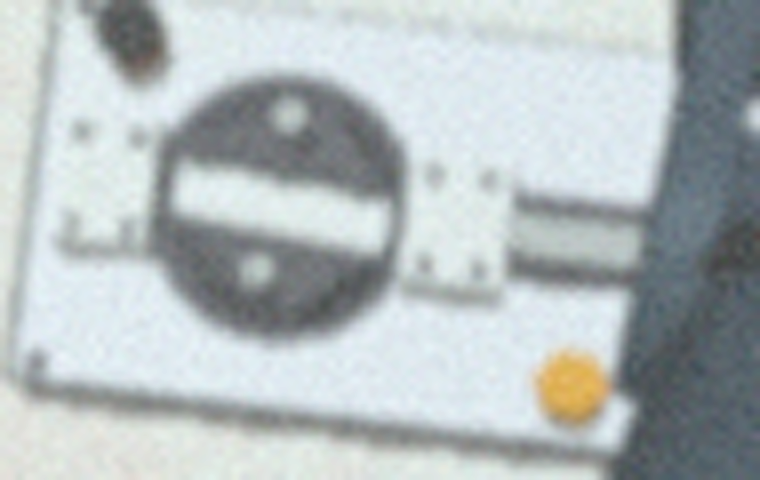

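View pics/side4z.png

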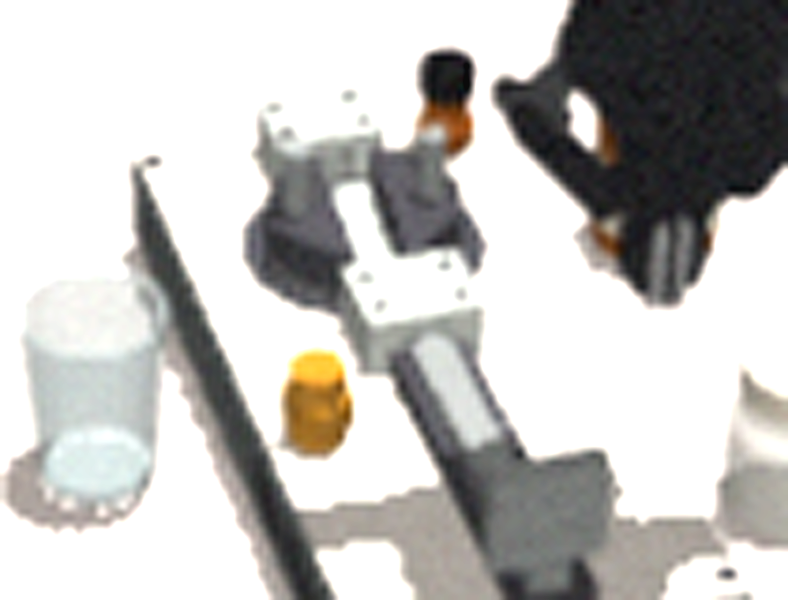

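```bash
python3 - <<'E'
from h import *
p=np.load('pics/top4.npz')['p']; g=cv2.GaussianBlur(cv2.cvtColor(p,cv2.COLOR_RGB2GRAY),(0,0),.7).astype(float)
def cen(u,v,w=2):
    u,v=int(round(u)),int(round(v)); G=g[v-w:v+w+1,u-w:u+w+1]; W=np.clip(G-np.percentile(G,35),0,None)
    y,x=np.mgrid[v-w:v+w+1,u-w:u+w+1]; return (W*x).sum()/W.sum(),(W*y).sum()/W.sum()
P=[]
for x,y in((290,115),(255,269)):
    for w in(2,3):
        c=cen(260+x/8-.5,160+y/8-.5,w); q=plane('top',*c,102); print(c,q.round(1))
    P.append(plane('top',*cen(260+x/8-.5,160+y/8-.5,3),102))
dd=P[0]-P[1]; print('pegs',np.linalg.norm(dd),'slot deg',np.degrees(np.arctan2(dd[1],dd[0]))+90, (P[0]+P[1])/2)
# slot region: bright inside disc radius 34 of centre at z=72
W=[]
for v in range(165,205):
  for u in range(275,315):
    q=plane('top',u,v,60); r=q[:2]-[567.3,106.5]
    if np.hypot(*r)<36: W.append((q[0],q[1],g[v,u],u,v))
W=np.array(W)
a=np.radians(82.85); n=np.array([-np.sin(a),np.cos(a)])
r=W[:,:2]-[567.3,106.5]
s=W[(abs(r@n)<18)&(W[:,2]>np.percentile(W[:,2],10))]; t=s[s[:,2]>115][:,:2]; 
l=cv2.fitLine(t.astype(np.float32),cv2.DIST_L2,0,.01,.01).ravel(); print('slot line',len(t),np.degrees(np.arctan2(l[1],l[0])),l[2:])
# box long edges from top0: use crop edge points
def edge(f,us,vr,z):
    G=cv2.GaussianBlur(cv2.cvtColor(np.load(f'pics/{f}.npz')['p'],cv2.COLOR_RGB2GRAY),(0,0),.7).astype(float); pts=[]
    for u in us:
        v0=vr(u); col=G[int(v0)-5:int(v0)+6,u]; dg=np.abs(np.diff(col)); w=np.clip(dg-dg.max()*.5,0,None); pts.append(plane('top',u,int(v0)-5+.5+(w*np.arange(len(dg))).sum()/w.sum(),z)[:2])
    l=cv2.fitLine(np.array(pts,np.float32),cv2.DIST_HUBER,0,.01,.01).ravel(); print(np.degrees(np.arctan2(l[1],l[0])),l[2:])
edge('top0',range(268,370),lambda u:145+(350+(u-250)*5.56*.121-8)/5.56,50)
E
```

```text
(np.float64(295.72727272727275), np.float64(173.9121900826446)) [596.7 101.2 102. ]
(np.float64(295.7301970245275), np.float64(173.85846401286693)) [596.9 101.2 102. ]
(np.float64(291.63972484952706), np.float64(193.14617368873604)) [542.1 112.8 102. ]
(np.float64(291.73047858942067), np.float64(192.9345088161209)) [542.7 112.5 102. ]
pegs 55.3176392596271 slot deg 78.17341564822968 [569.79796285 106.84623109 102.        ]
slot line 155 78.64915 [568.16327 106.46702]
82.64816 [485.93655   63.784386]
```

The pegs put the slot at 78.2° and the slot mask puts it at 78.6°, while the drive's line is at 82.7°. That leaves about 4.3° still to push.

Emit:
jog_arm --motion "0 40 0 0 0 2 0; 0 80 0 0 0 4.3 0; 1 120 0 0 0 4.3 0; 1 150 0 0 0 4.3 0; 1 167 0 0 0 4.3 0; 1 167 -25 0 0 4.3 0; 1 167 -50 0 0 4.3 0; 1 167 -67 0 0 4.3 0; 1 167 -70 0 0 4.3 0; 1 167 -70 0 0 4.3 0"

```text
time: 7.8
eef_pos: [592.3, 77.1, 97.5]
tcp_rot: [3.138, -0.151, -0.001]
force: [-0.7, -0.5, 0.3]
gripper_width: 0.2
```

Emit:
jog_arm --motion "0.3 3 0 0 0 0 0; 0.7 6 0 0 0 0 0; 1 7.7 0 0 0 0 0; 1.3 9.4 0 0 0 0 0; 1.3 9.4 0 0 0 0 0; 1 6 0 0 0 0 0; 0.7 0 0 0 0 0 0; 0.7 0 30 0 0 0 0; 0.7 0 55 0 0 0 0; 0.7 0 70 0 0 0 0"

```text
time: 8.8
eef_pos: [593.6, 76.6, 169.3]
tcp_rot: [-3.138, 0.151, -0.003]
force: [0.1, 0.2, 0.0]
gripper_width: -0.1
```

Emit:
jog_arm --motion "0 -40 0 0 0 0 0; 0 -80 0 0 0 0 0; 0 -120 0 0 0 0 0; 0 -150 0 0 0 0 0; 0 -167 0 0 0 0 0; 0 -167 0 0 0 0 0"

```text
time: 9.4
eef_pos: [592.9, -91.6, 167.2]
tcp_rot: [-3.138, 0.154, 0.001]
force: [0.2, -0.2, 0.4]
gripper_width: -0.0
```

```bash
cat > meas.py <<'E'
from h import *
def meas(f):
    p=np.load(f'pics/{f}.npz')['p']; g=cv2.GaussianBlur(cv2.cvtColor(p,cv2.COLOR_RGB2GRAY),(0,0),.7).astype(float)
    def cen(u,v,w=3):
        for _ in range(2):
            u,v=int(round(u)),int(round(v)); G=g[v-w:v+w+1,u-w:u+w+1]; W=np.clip(G-np.percentile(G,35),0,None)
            y,x=np.mgrid[v-w:v+w+1,u-w:u+w+1]; u,v=(W*x).sum()/W.sum(),(W*y).sum()/W.sum()
        return u,v
    a,b=cen(296,174),cen(291.7,193); P=[plane('top',*a,102),plane('top',*b,102)]
    dd=P[0]-P[1]; print(a,b,'pegs',np.linalg.norm(dd),'slot deg',np.degrees(np.arctan2(dd[1],dd[0]))+90)
    W=[]
    for v in range(165,205):
      for u in range(275,315):
        q=plane('top',u,v,60); r=q[:2]-[567.8,106.5]
        if np.hypot(*r)<36: W.append((q[0],q[1],g[v,u]))
    W=np.array(W); al=np.radians(82.7); n=np.array([-np.sin(al),np.cos(al)]); r=W[:,:2]-[567.8,106.5]
    t=W[(abs(r@n)<18)&(W[:,2]>115)][:,:2]
    l=cv2.fitLine(t.astype(np.float32),cv2.DIST_L2,0,.01,.01).ravel(); print('slot',len(t),np.degrees(np.arctan2(l[1],l[0])),l[2:])
E
python3 - <<'E'
from meas import *
snap('top','top5'); meas('top5')
a=cv2.imread('pics/top5.png')[160:220,260:355]; cv2.imwrite('pics/top5z.png',cv2.convertScaleAbs(cv2.resize(a,(760,480),interpolation=cv2.INTER_CUBIC),alpha=1.5,beta=10))
s=robot.get_state();print(s['eef_pos'],s['tcp_rot'],s['force'])
E
```

```text
(np.float64(294.8452696728558), np.float64(173.6976127320955)) (np.float64(292.49023861171366), np.float64(193.01952277657267)) pegs 55.277793095521645 slot deg 83.05444112022043
slot 153 83.14424 [568.2777   106.548615]
[592.95719949 -90.24708766 167.23211773] [-3.13751453e+00  1.52700453e-01  8.99528696e-04] [ 0.53741539  0.55556605 -0.45905083]
```

View pics/top5z.png

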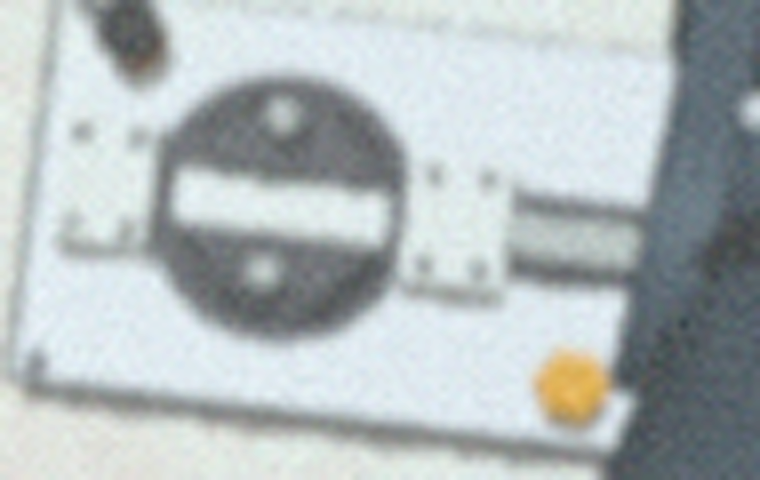

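Emit:
jog_arm --motion "-25 -25 0 0 0 -1.7 0; -50 -45 0 0 0 -1.7 0; -56.5 -49 0 0 0 -1.7 0; -56.5 -49 -25 0 0 -1.7 0; -56.5 -49 -50 0 0 -1.7 0; -56.5 -49 -70 0 0 -1.7 0; -56.5 -49 -81 0 0 -1.7 0; -56.5 -49 -81 0 0 -1.7 0; -56.5 -49 -81 0 0 -1.7 0"

```text
time: 10.35
eef_pos: [537.2, -138.6, 87.2]
tcp_rot: [3.135, -0.196, 0.001]
force: [0.1, -1.0, -0.1]
gripper_width: 0.4
```

```bash
python3 - <<'E'
from h import *
snap('side','side6')
a=cv2.imread('pics/side6.png')[170:280,260:405]; cv2.imwrite('pics/side6z.png',cv2.convertScaleAbs(cv2.resize(a,(790,599),interpolation=cv2.INTER_CUBIC),alpha=1.5,beta=10))
s=robot.get_state();print(s['eef_pos'],s['tcp_rot'],s['force'])
E
```

```text
[ 537.34808931 -138.76998644   87.49147698] [ 3.13510986e+00 -1.96403171e-01  2.17459291e-03] [-1.44774412  0.47471367  0.25649324]
```

View pics/side6z.png

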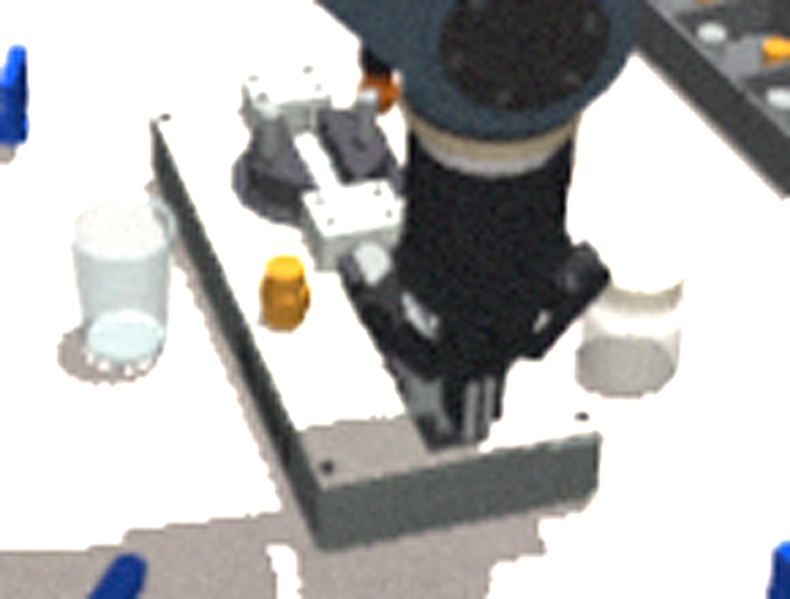

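Emit:
jog_arm --motion "0.6 5 0 0 0 0 0; 1.3 10 0 0 0 0 0; 1.9 15 0 0 0 0 0; 2.5 20 0 0 0 0 0; 3.2 25 0 0 0 0 0; 3.2 25 0 0 0 0 0"

```text
time: 11.0
eef_pos: [539.9, -113.3, 86.6]
tcp_rot: [-3.135, 0.196, 0.0]
force: [-0.2, -0.8, -0.2]
gripper_width: -0.1
```

Emit:
jog_arm --motion "0.6 5 0 0 0 0 0; 1.3 10 0 0 0 0 0; 1.9 15 0 0 0 0 0; 2.5 20 0 0 0 0 0; 3.2 25 0 0 0 0 0; 3.2 25 0 0 0 0 0"

```text
time: 11.6
eef_pos: [543.0, -88.2, 86.5]
tcp_rot: [-3.135, 0.196, 0.0]
force: [-0.3, 1.1, -0.5]
gripper_width: 0.3
```

```bash
python3 - <<'E'
from h import *
snap('side','side7')
a=cv2.imread('pics/side7.png')[170:280,260:405]; cv2.imwrite('pics/side7z.png',cv2.convertScaleAbs(cv2.resize(a,(790,599),interpolation=cv2.INTER_CUBIC),alpha=1.5,beta=10))
s=robot.get_state();print(s['eef_pos'],s['tcp_rot'],s['force'])
E
```

```text
[543.02086537 -88.51642849  86.48383628] [-3.13518670e+00  1.96437494e-01  2.94659830e-04] [-0.14250165  0.1651307  -0.21187527]
```

View pics/side7z.png

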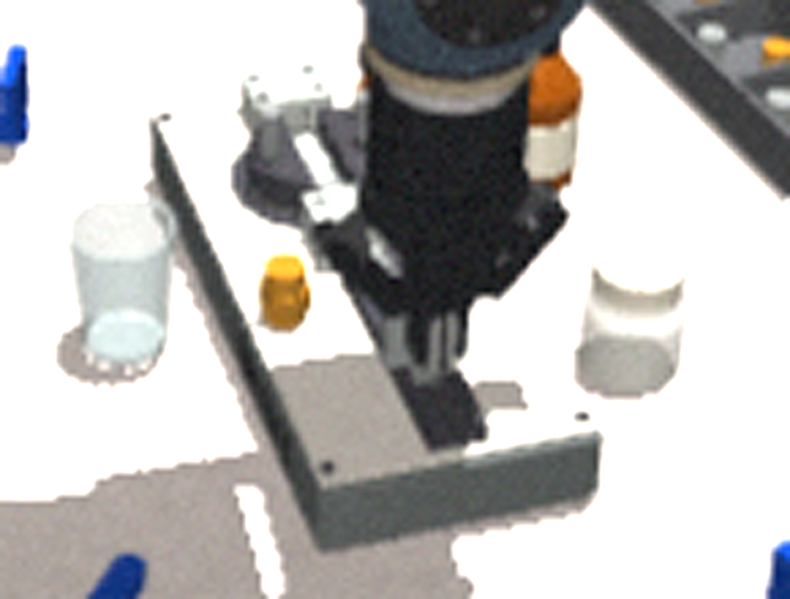

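Emit:
jog_arm --motion "0.8 6 0 0 0 0 0; 1.5 12 0 0 0 0 0; 2.3 18 0 0 0 0 0; 3.1 24 0 0 0 0 0; 3.8 30 0 0 0 0 0; 4.6 36 0 0 0 0 0; 5.4 42 0 0 0 0 0; 5.4 42 0 0 0 0 0"

```text
time: 12.45
eef_pos: [548.6, -46.2, 86.6]
tcp_rot: [-3.135, 0.196, -0.0]
force: [-0.1, -0.3, -0.6]
gripper_width: -0.1
```

Emit:
jog_arm --motion "0.8 6 0 0 0 0 0; 1.5 12 0 0 0 0 0; 2.3 18 0 0 0 0 0; 3.1 24 0 0 0 0 0; 3.8 30 0 0 0 0 0; 4.6 36 0 0 0 0 0; 5 39 0 0 0 0 0; 5 39 0 0 0 0 0"

```text
time: 13.25
eef_pos: [553.5, -7.5, 86.5]
tcp_rot: [-3.135, 0.196, -0.0]
force: [0.4, -0.8, 0.2]
gripper_width: -0.1
```

Emit:
jog_arm --motion "0.3 2 0 0 0 0 0; 0.5 4 0 0 0 0 0; 0.8 6 0 0 0 0 0; 0.8 6 0 0 0 0 0"

```text
time: 13.65
eef_pos: [554.3, -1.8, 86.5]
tcp_rot: [-3.135, 0.197, -0.0]
force: [-0.4, -0.6, 0.5]
gripper_width: 0.0
```

Emit:
jog_arm --motion "0.1 1 0 0 0 0 0; 0.3 2 0 0 0 0 0; 0.3 2 0 0 0 0 0"

```text
time: 13.95
eef_pos: [554.5, 0.1, 86.5]
tcp_rot: [-3.135, 0.197, 0.0]
force: [-0.4, -1.2, 1.6]
gripper_width: -0.0
```

Emit:
jog_arm --motion "0.1 1 0 0 0 0 0; 0.3 2 0 0 0 0 0; 0.3 2 0 0 0 0 0"

```text
time: 14.25
eef_pos: [554.9, 2.2, 86.5]
tcp_rot: [-3.135, 0.197, 0.0]
force: [-0.8, -0.7, -0.3]
gripper_width: -0.0
```

Emit:
jog_arm --motion "0.1 1 0 0 0 0 0; 0.3 2 0 0 0 0 0; 0.3 2 0 0 0 0 0"

```text
time: 14.55
eef_pos: [554.9, 2.9, 86.5]
tcp_rot: [3.134, -0.196, -0.001]
force: [-2.0, -11.5, 1.5]
gripper_width: -0.5
```

Emit:
jog_arm --motion "0.1 1 0 0 0 0 0; 0.3 2 0 0 0 0 0; 0.3 2 0 0 0 0 0"

```text
time: 14.85
eef_pos: [554.9, 3.0, 86.6]
tcp_rot: [3.131, -0.196, -0.002]
force: [-4.7, -25.8, 3.2]
gripper_width: 0.4
```

```bash
python3 - <<'E'
from h import *
snap('side','side8')
a=cv2.imread('pics/side8.png')[170:280,260:405]; cv2.imwrite('pics/side8z.png',cv2.convertScaleAbs(cv2.resize(a,(790,599),interpolation=cv2.INTER_CUBIC),alpha=1.5,beta=10))
s=robot.get_state();print(s['eef_pos'],s['tcp_rot'],s['force'])
E
```

```text
[554.91819579   3.04350156  86.56004659] [ 3.13113442e+00 -1.95960978e-01 -1.96124798e-03] [ -5.2700461  -25.73017353   3.1324889 ]
```

View pics/side8z.png

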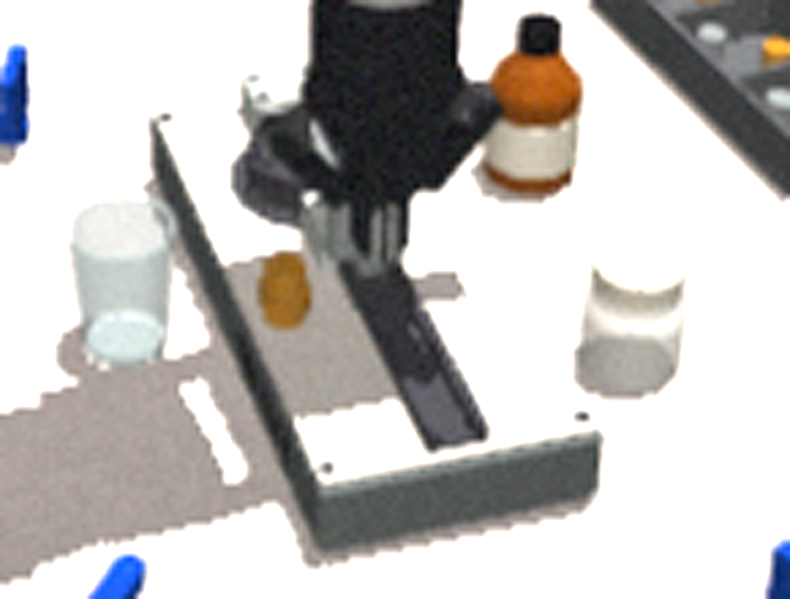

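It came to a hard stop at y = 3.0 against a predicted 2.3, with 26 N on the tool and the tab at the guide. Now I'll back off, rise and check.

Emit:
jog_arm --motion "-0.4 -3 0 0 0 0 0; -1 -8 0 0 0 0 0; -2.5 -20 0 0 0 0 0; -2.5 -20 0 0 0 0 0; -2.5 -20 30 0 0 0 0; -2.5 -20 70 0 0 0 0; -2.5 -20 110 0 0 0 0; -2.5 -60 130 0 0 0 0; -2.5 -100 140 0 0 0 0; -2.5 -140 140 0 0 0 0"

```text
time: 15.9
eef_pos: [553.5, -135.3, 228.6]
tcp_rot: [3.135, -0.196, 0.005]
force: [0.1, 0.6, -0.5]
gripper_width: -0.1
```

Emit:
jog_arm --motion "-40 -30 0 0 0 0 0; -80 -60 0 0 0 0 0; -120 -90 0 0 0 0 0; -150 -120 0 0 0 0 0; -150 -140 0 0 0 0 0; -150 -140 0 0 0 0 0"

```text
time: 16.5
eef_pos: [402.4, -275.9, 226.8]
tcp_rot: [3.134, -0.202, 0.001]
force: [0.2, 1.4, 0.2]
gripper_width: 0.2
```

```bash
python3 - <<'E'
from h import *
snap('top','top9');snap('side','side9')
a=cv2.imread('pics/top9.png')[120:245,250:450]; cv2.imwrite('pics/top9z.png',cv2.convertScaleAbs(cv2.resize(a,(800,500),interpolation=cv2.INTER_CUBIC),alpha=1.5,beta=10))
a=cv2.imread('pics/side9.png')[165:275,260:400]; cv2.imwrite('pics/side9z.png',cv2.convertScaleAbs(cv2.resize(a,(756,594),interpolation=cv2.INTER_CUBIC),alpha=1.5,beta=10))
s=robot.get_state();print(s['time'],s['eef_pos'],s['force'])
# tab: change
for n,hc,names in(('top0','top9',[('union',315,190,345,225),('jar',335,135,365,165),('beaker',290,215,325,250)]),):
    A=np.load('pics/top0.npz')['p'].astype(float);B=np.load('pics/top9.npz')['p'].astype(float)
    for nm,a,b,c,e in names:
        print(nm,cv2.phaseCorrelate(A[b:e,a:c].mean(2).copy(),B[b:e,a:c].mean(2).copy()))
E
```

```text
16.6 [ 402.97285288 -273.82297329  226.47895235] [-0.07687982  0.71632793  0.42542332]
union ((-0.13323438879013416, 0.06275381613841802), 0.657479027516392)
jar ((0.11603701792468968, -0.004983565904757015), 1.0995074847242694)
beaker ((-0.09762790908268215, -0.024668427691281636), 1.0551032224279842)
```

View pics/top9z.png

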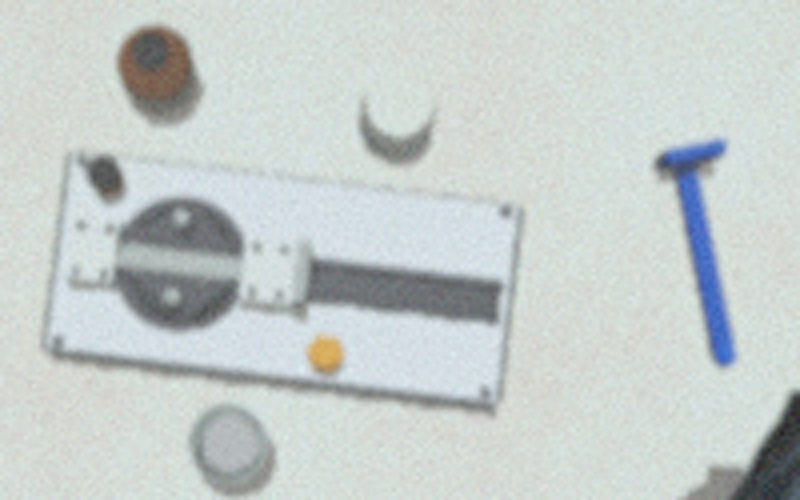

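View pics/side9z.png

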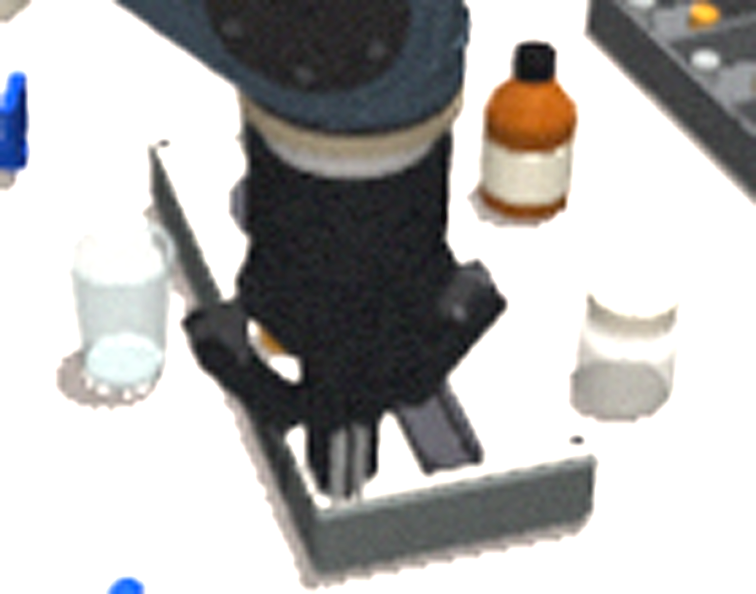

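The bar (grey) runs through the slot at crop (180,258) into the keeper, with the tab flush against the guide at (302,278). The vial, union, jar, beaker and bottle are still in place, and the arm is clear.

```bash
python3 -c "
from plant import robot
print(robot.close_job())"
```

```text
the job is handed in; nothing more can be done
None
```

The stirrer drive is locked and the job is handed in, with the clock at 16.6 s of the 51 s allowed.

- **Disc:** I pushed it counter-clockwise by one peg with the shut fingers. The first push left the slot about 4.3° short, so I measured and pushed again. It then read 83.1° against the drive's line at 82.7°, well inside the 0.08 rad allowed.
- **Bar:** I pushed it by its tab through the slot until it stopped hard. The tool stopped at y = 3.0 mm against a predicted 2.3 mm, and the push reached about 26 N.
- **Last checks:** The final top picture shows the bar across the disc into the keeper with the tab against the guide. The union, jar and beaker moved less than 0.15 px. I judged the vial and amber bottle unmoved by eye only. I didn't check the wash bottle or screwdriver again, but the tool never went down near either.
- **Not confirmed:** In the last side picture the arm hid the guide and tab, so the home position rests on the top view and the stop force. My first reading of the tab's position was about 4 mm off the bar's line. I used the drive's line instead.

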